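# Clamp a row of sample tins with four clicks of the ratchet lever

### The job

Stand the two loose metal sample tins upright on the clamp's tray beside the tin already there, so that the three make one straight row between the end stop and the open jaw. Then swing the ratchet lever exactly four clicks, never a fifth, so that the jaw closes up the row, and finish while still holding the lever at the fourth click: it is sprung and runs back if let go. Leave the glass jar and the brass weight where they stand.

Things in the scene. Friction and masses are not known exactly. Their poses are not given: they have to be found in the camera images.
- clamp: Row clamp screwed to the bench. Origin: on the bench, under the middle of the tray's width. Tray: aluminium plate, flat top 16 mm above the bench, x from -45 to 45 mm, y from -120 to 140 mm in the clamp's axes. The row runs along the clamp's y, at its x = 0, between the end stop and the jaw.
- stop_face (a point): Middle of the end stop's face toward the row, at x = 0, y = -100 mm of the clamp, 40 mm above the bench. The stop is a dark upright plate 70 mm wide, top 61 mm above the bench.
- jaw_face (a point): Middle of the jaw's face, 40 mm above the bench: steel plate 50 mm wide, 12 mm thick, top 61 mm above the bench. Open it is at y = 82 mm of the clamp (182 mm for the row). The lever drives it along the clamp's -y, 7 mm a click; at the fourth click 154 mm are left for the row.
- lever (a joint): Ratchet lever, rad: 0 at rest, grows counter-clockwise seen from above (closes the jaw), stop at 1.2. The pawl clicks over a tooth at 0.1, 0.3, 0.5, 0.7, 0.9; after the fourth click the lever is between 0.7 and 0.9, notch at 0.8. A spring drives it back to 0 if let go. Push at the knob swings between about 2 and 12 N: rises after each notch, drops as the tooth is passed.
- lever_knob (a point): Middle of the white upright round knob, free to spin, at the lever's end: 16 mm in diameter, free from 60 to 110 mm above the bench (point at 88 mm), to be pinched from above. It goes round the pivot at radius 120 mm, 24 mm along the arc per click. At joint 0 it is 99 mm in -x and 68 mm in +y of the clamp from the pivot.
- lever_pivot (a point): Vertical axis of the lever, 56 mm above the bench, at x = 0, y = 190 mm of the clamp, over a grey gearbox (x -55 to 105, y 140 to 240 mm of the clamp, 42 mm high). On it a disc with a ring of pins as teeth; a brass pawl in a block stands on its +x side.
- tin_a_mid (a point): Loose sample tin standing on the bench. Upright plain metal cylinder 50 mm in diameter, 70 mm tall, with a flat lid (lid rim 51 mm), about 0.25 kg. Point: its centre, half-way up.
- tin_b_mid (a point): The other loose sample tin standing on the bench. Upright plain metal cylinder 50 mm in diameter, 70 mm tall, with a flat lid (lid rim 51 mm), about 0.25 kg. Point: its centre, half-way up.
- tin_c_mid (a point): Sample tin already on the tray, next to the end stop (1 to 4 mm from it). Upright plain metal cylinder 50 mm in diameter, 70 mm tall, with a flat lid (lid rim 51 mm), about 0.25 kg. Point: its centre, half-way up.
- jar_mid (a point): Bystander: closed glass jar with black cap, 60 mm in diameter, 85 mm tall, in line with the loose tins. Point: half-way up.
- weight_mid (a point): Bystander: brass knobbed weight, 38 mm in diameter, 47 mm tall, on the bench. Point: half-way up.
There are look-alikes about, which are no part of the job. Leave any turquoise look-alike of the part that bears tin_b_mid alone.

How it is judged:
On the way, in this order (a step that is already met when the one before it is completed fails the run):
1. the three tins stand upright in one row on the tray, let go, while the lever is still at rest (x of tin_a_mid in the frame of clamp between -0.012 and 0.012 m and y of tin_a_mid in the frame of clamp between -0.08 and 0.06 m and z of tin_a_mid in the frame of clamp between 0.045 and 0.057 m and angle between each of tin_a_mid, tin_b_mid, tin_c_mid's own z axis and vertical below 0.1 rad and x of tin_b_mid in the frame of clamp between -0.012 and 0.012 m and y of tin_b_mid in the frame of clamp between -0.08 and 0.06 m and z of tin_b_mid in the frame of clamp between 0.045 and 0.057 m and x of tin_c_mid in the frame of clamp between -0.012 and 0.012 m and y of tin_c_mid in the frame of clamp between -0.08 and 0.06 m and z of tin_c_mid in the frame of clamp between 0.045 and 0.057 m and contact force between each of tin_a, tin_b, tin_c and the fingers below 0.1 N and value of joint lever below 0.06 rad), for 0.2 s.
2. the lever is held by the fingers at the fourth click (value of joint lever between 0.7 and 0.9 rad and contact force between lever and the fingers above 1 N), for 0.2 s.
At the end, for the whole second after the job is handed in: The three tins stand upright (within 0.1 rad) on the tray, not held, centres within 12 mm of the row's line and between the end stop and the closed-up jaw; the fingers still bear on the lever with more than 1 N and keep it still between 0.70 and 0.90 rad, the fourth click (all of step 2 and x of tin_a_mid in the frame of clamp between -0.012 and 0.012 m and y of tin_a_mid in the frame of clamp between -0.08 and 0.036 m and z of tin_a_mid in the frame of clamp between 0.045 and 0.057 m and angle between each of tin_a_mid, tin_b_mid, tin_c_mid's own z axis and vertical below 0.1 rad and x of tin_b_mid in the frame of clamp between -0.012 and 0.012 m and y of tin_b_mid in the frame of clamp between -0.08 and 0.036 m and z of tin_b_mid in the frame of clamp between 0.045 and 0.057 m and x of tin_c_mid in the frame of clamp between -0.012 and 0.012 m and y of tin_c_mid in the frame of clamp between -0.08 and 0.036 m and z of tin_c_mid in the frame of clamp between 0.045 and 0.057 m and contact force between each of tin_a, tin_b, tin_c and the fingers below 0.1 N and velocity of joint lever between -0.1 and 0.1 rad/s); the arm keeps its last pose, push and grip.
It fails at once if the lever is taken to a fifth click (value of joint lever above 0.91 rad).
It fails at once if the glass jar is shifted more than 25 mm or tipped (distance of jar_mid from where it was at the start of the episode above 0.025 m or angle between jar_mid's own z axis and vertical above 0.4 rad).
It fails at once if the brass weight is shifted more than 25 mm or tipped (distance of weight_mid from where it was at the start of the episode above 0.025 m or angle between weight_mid's own z axis and vertical above 0.4 rad).
It also fails if it takes over 67 s, if anything falls off the work surface, if the arm or the gripper's body presses on something with over 40 N, if the wrist force passes 120 N, or if a joint passes its speed limit or range.

### The arm

A 6-joint arm with a two-finger parallel gripper is mounted at the origin on the work surface. World frame = base frame: x ahead of the robot, y to its left, z up, the work surface at z = 0. Lengths are in m, angles in rad, forces in N, time in s.
With the tool pointing down it reaches from about 0.375 to 0.975 m from the base axis. Payload 3.8 kg.
Tool frame: the origin (TCP) lies between the finger pads; the fingertips stand arm.tip_reach ahead of it and the grasp point (between the pads) lies 6 mm ahead of it (arm.tip_reach is the distance from the TCP to the fingertips, in m); z points along the fingers, x is the direction in which the jaws open and shut, and the axes are right-handed (so a half turn about z gives the same grasp; the last joint's range is limited). The gripper opens to 85 mm and grips with 20 to 120 N. Pads are 22 mm wide; open, the fingers measure 114 mm over their backs; the gripper's body (76 mm by 85 mm) begins 54 mm behind the grasp point. The pads swing forward as they close: fully open they stand 13 mm farther back than shut.
Start: joints at [-0.037, 0.264, 1.604, -0, 1.274, -0.037], TCP at [0.675, -0, 0.256] pointing down, gripper open.
Joint ranges: [-2.63, 2.63], [-0.94, 2.18], [0.31, 2.57], [-1.31, 4.45], [0, 2.66], [-2.55, 2.55]. Speed limits (rad/s): [2.57, 2.57, 3.14, 3.14, 3.14, 3.14].

### API

Orientations are given as a unit quaternion [w, x, y, z].
In Python, from plant import arm gives the robot as it stands.
- The arm moves only by the tool step_arm, never from a script. Its argument "rows" is text: rows parted by semicolons, each of 7 numbers parted by spaces: the finger opening in mm, from 0 to 85.4, then the shift along the tool's x, y, z in mm, then the turn, a rotation vector about the tool's x, y, z in rad. A call has 1 to 20 rows; each row is the pose to reach, as a shift and turn from the pose measured when the call began, along the tool's axes at that moment; what a row does not reach only later rows make up. A row lasts 1/10 s, in which the tool goes at most 50 mm and 8.59 degrees, less where a joint would pass 70% of its speed; a pose out of reach is approached as far as the arm can. A call with a gripper value outside its range is refused whole. The fingers move at their own pace and stop on an object; "grip_force" is the grip in N (left out, the last holds). Time passes only in rows, so rows that repeat a pose let the fingers close. It gives the time, the measured TCP pose, the force and the opening at its end, in the units of the state.
- arm.observe(): the state, without advancing time (a new reading comes with each control period).
- arm.capture(name): name is "scene" or "side" or "wrist"; returns a dict with "frame" (400x640x3 uint8, blue, green, red), "fx", "fy", "cx", "cy" (pixels), "rvec" (rotation vector, rad) and "tvec" (3), from world to camera coordinates, as OpenCV has them. Camera axes: x right, y down, z forward; pixel columns grow to the right and rows downward; lengths in m; the calibration is good to about 2 mm. A picture is of the moment at which its call begins. There is no depth.
- arm.hand_in(): hands the job in, once; it reports no verdict.
The state is a dict: "time": time; "joints": joint angles; "joint_velocities": joint speeds; "joint_efforts": joint torques, N m; "position": TCP position; "orientation": TCP orientation; "force": force on the tool from outside, world axes, zero at the start; "moment": the same for the moment, N m; "grip_width": finger opening in m.
Only numpy, scipy, OpenCV 4.12 (cv2) and the standard library are available. Lean on these libraries where they do the work, as an engineer would, in place of code of your own. Each camera call takes 0.05 s, during which the arm holds its last target. There are 200 camera calls.

## Working session

There is one attempt and no reset: what is moved stays moved. The work goes in short steps, Python scripts to look and compute and a tool call to move; the robot and the scene stay as the last step left them, time stands still between calls to the robot, and variables do not carry over. Pictures are saved under pics/ and viewed, about 8 in all and at most 12, crops included, and the job is handed in when it is done.

Besides the shell and the picture viewer there is one more tool, called by a JSON object that holds its "op" and its "data", one argument or row to a line. step_arm: Moves the arm, as the interface text tells. Its arguments: {"type":"object","properties":{"rows":{"type":"string"},"grip_force":{"type":"number"}},"required":["rows"]}

```bash
mkdir -p pics; ls; python3 - <<'E'
from plant import arm
import cv2,pickle
d={}
for n in("scene","side"):
    c=arm.capture(n);d[n]=c;cv2.imwrite(f"pics/{n}0.png",c["frame"]);print(n,c["fx"],c["cx"],c["cy"],c["rvec"],c["tvec"])
pickle.dump(d,open("cap0.pkl","wb"))
print(arm.tip_reach);print(arm.observe())
E
```

```text
pics
scene 402.6458815364383 324.1548111239508 199.21736758114986 [ 1.16676519  2.43901814 -0.86129915] [ 0.33583628 -0.24165762  1.20077041]
side 422.03797407837953 315.57854860882173 198.58112655684758 [ 2.21626369 -0.65911115  0.26903797] [-0.4630899   0.24273757  0.81208183]
0.025
{'time': 0.1, 'joints': array([-3.69000836e-02,  2.64686096e-01,  1.60523600e+00, -2.01874172e-05,
        1.27370949e+00, -3.69005131e-02]), 'joint_velocities': array([-0.00094835, -0.00032352, -0.0036898 ,  0.00027072, -0.00112648,
        0.00020498]), 'joint_efforts': array([ 2.96398039e-04, -5.16707003e+01, -3.68589377e+01,  1.30520286e-05,
        6.22219843e-03,  5.24967299e-05]), 'position': array([6.74389113e-01, 1.44129732e-05, 2.55081675e-01]), 'orientation': array([-2.79680164e-05,  9.99999480e-01,  3.17935930e-06, -1.01912538e-03]), 'force': array([-0.70261775, -0.76963858,  0.95104221]), 'moment': array([0.00897295, 0.0114386 , 0.0166995 ]), 'grip_width': 0.08541781265507022}
```

View pics/scene0.png

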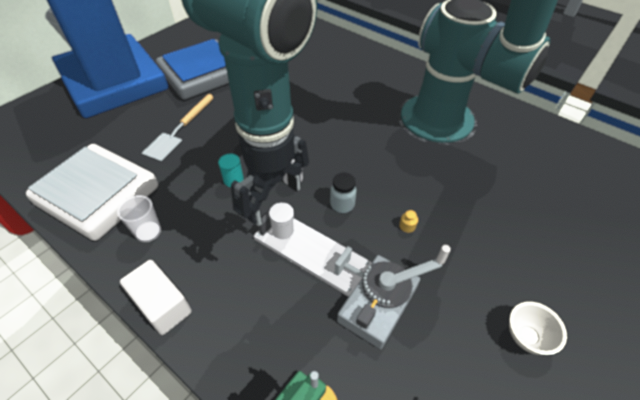

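View pics/side0.png

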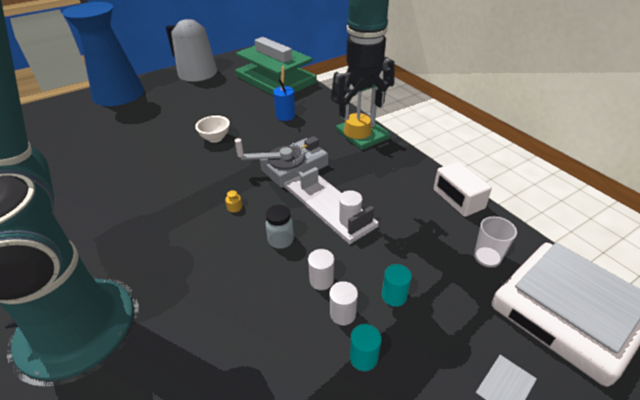

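```bash
cat > h.py <<'E'
import cv2,pickle,numpy as np
from scipy.optimize import least_squares
def proj(c,P):
    K=np.array([[c["fx"],0,c["cx"]],[0,c["fy"],c["cy"]],[0,0,1.]])
    return cv2.projectPoints(np.atleast_2d(np.float64(P)),np.float64(c["rvec"]),np.float64(c["tvec"]),K,None)[0][:,0]
def onplane(c,uv,z):
    R=cv2.Rodrigues(np.float64(c["rvec"]))[0];o=-R.T@np.float64(c["tvec"]).ravel()
    out=[]
    for u,v in np.atleast_2d(uv):
        d=R.T@np.array([(u-c["cx"])/c["fx"],(v-c["cy"])/c["fy"],1]);out.append(o+d*(z-o[2])/d[2])
    return np.array(out)
def crop(c,x,y,w,h,s,fn): cv2.imwrite(fn,cv2.resize(c["frame"][y:y+h,x:x+w],None,fx=s,fy=s,interpolation=cv2.INTER_CUBIC))
E
python3 - <<'E'
from h import *
d=pickle.load(open("cap0.pkl","rb"))
for n in d: print(n,proj(d[n],[[.675,0,.256],[0,0,0],[0.3,0,0]]), -cv2.Rodrigues(d[n]["rvec"])[0].T@d[n]["tvec"])
crop(d["side"],220,120,200,200,4,"a.png");crop(d["side"],220,130,200,150,4,"pics/s1.png");crop(d["side"],290,240,100,75,8,"pics/s2.png")
crop(d["scene"],240,170,213,160,3.75,"pics/c1.png")
E
```

```text
scene [[274.5897752  199.92910139]
 [436.76842332 118.18402134]
 [381.15718558 175.55826066]] [0.95621987 0.32025199 0.77208563]
side [[362.26239022 106.00681474]
 [ 74.91127194 324.73155514]
 [220.03934448 258.29999356]] [ 0.16214418 -0.63279917  0.71142473]
```

View pics/s1.png

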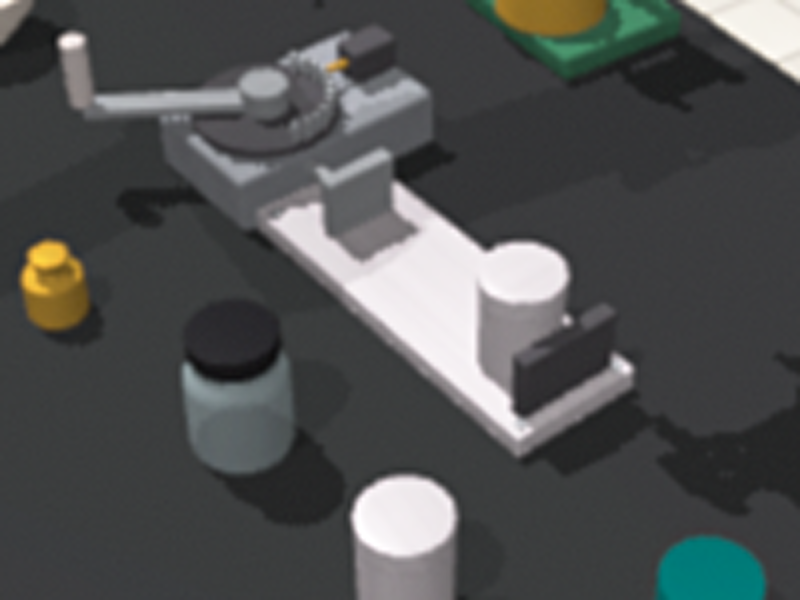

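View pics/c1.png

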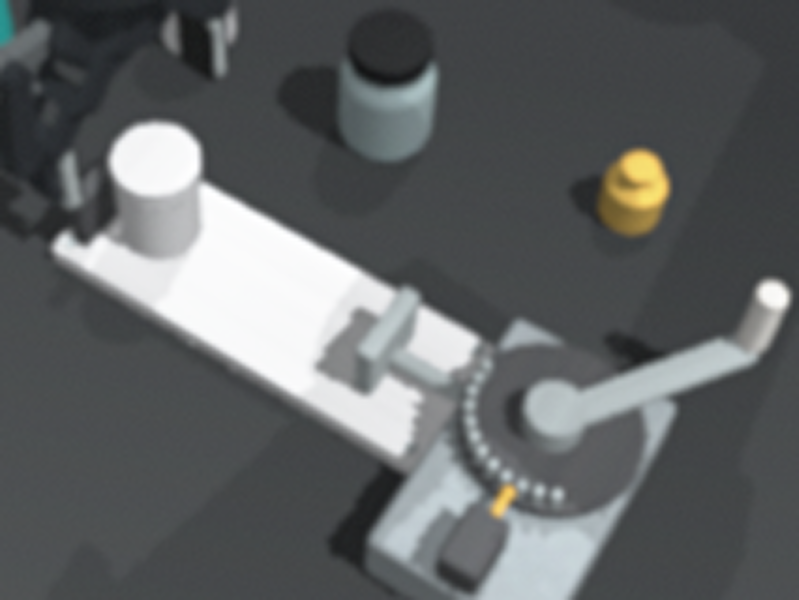

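View pics/s2.png

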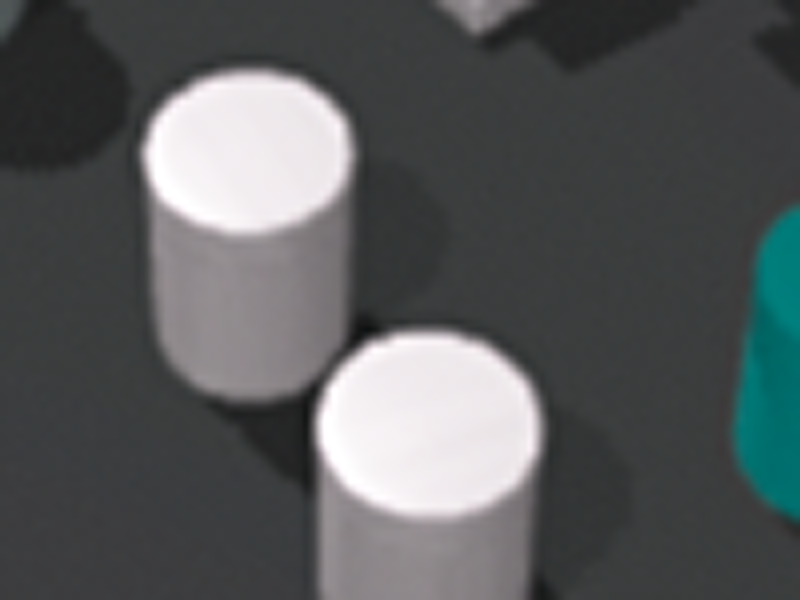

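```bash
cat > fit.py <<'E'
from h import *
d=pickle.load(open("cap0.pkl","rb"));S,C=d["side"],d["scene"]
u=lambda p,x,y,s:(np.array(p,float)+.5)/s-.5+[x,y]
s1=lambda p:u(p,220,130,4); s2=lambda p:u(p,290,240,8); c1=lambda p:u(p,240,170,3.75)
obs=[(S,s1((519,440)),(-45,-120,16)),(S,s1((632,372)),(45,-120,16)),(S,s1((258,212)),(-45,140,16)),(S,s1((72,40)),(-99,258,110)),
(C,c1((62,245)),(45,-120,16)),(C,c1((405,465)),(45,140,16)),(C,c1((771,293)),(-99,258,110))]
def W(q,p):
    c,s=np.cos(q[2]),np.sin(q[2]);p=np.array(p)/1000
    return np.array([q[0]+c*p[0]-s*p[1],q[1]+s*p[0]+c*p[1],p[2]])
f=lambda q:np.concatenate([proj(c,W(q,p))[0]-v for c,v,p in obs])
best=min((least_squares(f,[.6,0,t]) for t in np.arange(0,6.3,.8)),key=lambda r:r.cost)
q=best.x;print("clamp",q,"res",best.fun.round(1))
np.save("q.npy",q)
def tri(z,*ov): return [onplane(c,v,z)[0][:2].round(4) for c,v in ov]
def inC(p): c,s=np.cos(q[2]),np.sin(q[2]);a=np.array(p)-q[:2];return ((np.array([[c,s],[-s,c]])@a)*1000).round(1)
if __name__=="__main__":
    for n,z,o in [("tin1",.07,[(S,s2((249,152)))]),("tin2",.07,[(S,s2((429,423)))]),("tinC",.086,[(S,s1((523,272))),(C,c1((155,160)))]),
     ("jar",.085,[(S,s1((233,332))),(C,c1((392,42)))]),("weight",.047,[(S,s1((50,250))),(C,c1((641,160)))]),("knob",.11,[(S,s1((72,40))),(C,c1((771,293)))]),
     ("turq1",.07,[(S,(396.5,272))]),("turq2",.07,[(S,(365.5,333))])]:
        for p in tri(z,*o): print(n,p,inC(p))
    for n,p in [("pivot",(0,190,0)),("knob0",(-99,258,0)),("stop",(0,-100,0)),("jaw",(0,82,0))]: print(n,W(q,p)[:2].round(4))
E
python3 fit.py
```

```text
clamp [ 0.5931393  -0.00240953  0.07436034] res [-0.8  0.9  0.6  0.3 -0.3 -0.4  0.6 -0.4 -2.9 -1.2  3.3  0.6 -0.4  0.4]
tin1 [ 0.4526 -0.1734] [-152.9 -160.1]
tin2 [ 0.4429 -0.2634] [-169.2 -249.1]
tinC [ 0.5969 -0.0737] [ -1.5 -71.4]
tinC [ 0.5988 -0.0716] [  0.5 -69.4]
jar [ 0.4391 -0.0252] [-155.3  -11.3]
jar [ 0.4398 -0.0214] [-154.3   -7.5]
weight [0.3983 0.1372] [-183.9  153.7]
weight [0.3925 0.1342] [-189.9  151.1]
knob [0.4732 0.2469] [-101.1  257.5]
knob [0.474  0.2477] [-100.2  258.3]
turq1 [ 0.5547 -0.2811] [ -59.  -275.1]
turq2 [ 0.4266 -0.351 ] [-192.  -335.3]
pivot [0.579  0.1871]
knob0 [0.4752 0.2475]
stop [ 0.6006 -0.1021]
jaw [0.587  0.0794]
```

{"op": "step_arm", "data": {
  "rows": "85 -60 70 25 0 0 -0.02; 85 -90 100 35 0 0 -0.04; 85 -120 135 50 0 0 -0.06; 85 -150 170 60 0 0 -0.073; 85 -180 205 75 0 0 -0.073; 85 -205 235 85 0 0 -0.073; 85 -220 250 92 0 0 -0.073; 85 -231.5 263.4 95 0 0 -0.073; 85 -231.5 263.4 95 0 0 -0.073; 85 -231.5 263.4 95 0 0 -0.073; 85 -231.5 263.4 95 0 0 -0.073",
  "grip_force": 30
}}

```text
time: 1.2
position: [0.4436, -0.2629, 0.1609]
orientation: [-0.0, 0.999, 0.037, -0.001]
force: [0.1, -0.1, -0.0]
grip_width: 0.0849
```

```bash
python3 - <<'E'
from plant import arm
from h import *
c=arm.capture("wrist");cv2.imwrite("pics/w1.png",c["frame"]);o=arm.observe();print(o["position"],o["orientation"])
print(proj(c,[[.4429,-.2634,.07],[.4526,-.1734,.07]]),c["fx"])
pickle.dump(c,open("w1.pkl","wb"))
E
```

```text
[ 0.44373389 -0.26277982  0.1609656 ] [ 5.72224925e-05  9.99309583e-01  3.71487613e-02 -5.68459496e-04]
[[321.04998312 218.8207267 ]
 [350.77233815  66.78965996]] 358.9192094013474
```

View pics/w1.png

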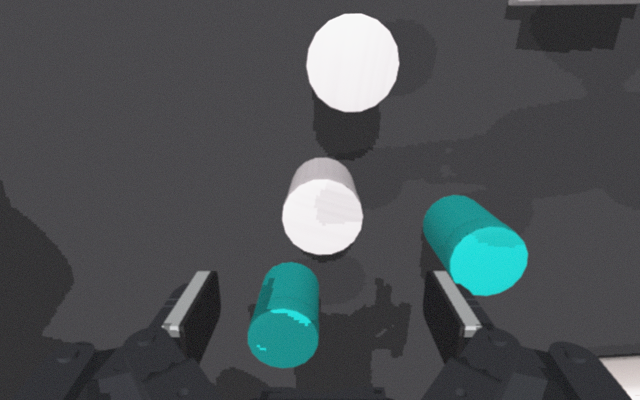

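{"op": "step_arm", "data": {
  "rows": "85 0 0 30 0 0 0; 85 0 0 60 0 0 0; 85 0 0 85 0 0 0; 85 0 0 105 0 0 0; 85 0 0 116 0 0 0; 85 0 0 116 0 0 0; 85 0 0 116 0 0 0; 40 0 0 116 0 0 0; 40 0 0 116 0 0 0; 40 0 0 116 0 0 0; 40 0 0 116 0 0 0; 40 0 0 116 0 0 0; 40 0 0 116 0 0 0; 40 0 0 116 0 0 0; 40 0 0 116 0 0 0",
  "grip_force": 30
}}

```text
time: 2.75
position: [0.4444, -0.2633, 0.0462]
orientation: [0.001, 0.999, 0.037, 0.0]
force: [-1.8, 1.0, 6.2]
grip_width: 0.0491
```

{"op": "step_arm", "data": {
  "rows": "40 0 0 -10 0 0 0; 40 0 0 -30 0 0 0; 40 0 0 -55 0 0 0; 40 0 0 -80 0 0 0; 40 0 0 -100 0 0 0; 40 0 0 -115 0 0 0; 40 0 0 -120 0 0 0; 40 0 0 -120 0 0 0; 40 0 0 -120 0 0 0"
}}

```text
time: 3.65
position: [0.4435, -0.2628, 0.1651]
orientation: [0.0, 0.999, 0.037, -0.001]
force: [0.5, 0.3, -2.9]
grip_width: 0.0492
```

```bash
cat > go.py <<'E'
from plant import arm
from fit import *
from scipy.spatial.transform import Rotation as Rt
def rel(target,yaw=None):
    "tool-axis shift (mm) and z turn to a world target with tool down at yaw"
    o=arm.observe();w=o["orientation"];R=Rt.from_quat([w[1],w[2],w[3],w[0]])
    s=R.inv().apply(np.array(target)-o["position"])*1000
    t=R.inv()*Rt.from_euler("z",q[2] if yaw is None else yaw)*Rt.from_quat([1,0,0,0])
    return o["position"].round(4),s.round(1),t.as_rotvec().round(4),round(o["grip_width"],4),o["force"].round(1)
E
python3 - <<'E'
from go import *
print(rel(W(q,(0,-18,166))));print(rel(W(q,(0,-18,64))))
E
```

```text
clamp [ 0.5931393  -0.00240953  0.07436034] res [-0.8  0.9  0.6  0.3 -0.3 -0.4  0.6 -0.4 -2.9 -1.2  3.3  0.6 -0.4  0.4]
(array([ 0.4435, -0.2628,  0.1651]), array([ 168.5, -230.6,   -1.1]), array([ 0.    ,  0.0012, -0.0002]), 0.0492, array([ 0.5,  0.3, -2.9]))
(array([ 0.4435, -0.2628,  0.1651]), array([ 168.6, -230.6,  100.9]), array([ 0.    ,  0.0012, -0.0002]), 0.0492, array([ 0.5,  0.3, -2.9]))
```

{"op": "step_arm", "data": {
  "rows": "40 12 -15 0 0 0 0; 40 30 -40 0 0 0 0; 40 50 -68 0 0 0 0; 40 70 -96 0 0 0 0; 40 90 -124 0 0 0 0; 40 110 -150 0 0 0 0; 40 130 -178 0 0 0 0; 40 146 -200 0 0 0 0; 40 158 -216 0 0 0 0; 40 166 -227 0 0 0 0; 40 168.5 -230.6 0 0 0 0; 40 168.5 -230.6 10 0 0 0; 40 168.5 -230.6 30 0 0 0; 40 168.5 -230.6 55 0 0 0; 40 168.5 -230.6 75 0 0 0; 40 168.5 -230.6 90 0 0 0; 40 168.5 -230.6 97 0 0 0; 40 168.5 -230.6 99 0 0 0; 40 168.5 -230.6 100 0 0 0; 40 168.5 -230.6 100 0 0 0"
}}

```text
time: 5.65
position: [0.5953, -0.0205, 0.0659]
orientation: [0.0, 0.999, 0.037, 0.0]
force: [0.4, -0.8, -1.8]
grip_width: 0.0493
```

```bash
python3 - <<'E'
from go import *
print(rel(W(q,(0,-18,62))))
c=arm.capture("side");crop(c,270,150,130,98,6,"pics/s3.png");pickle.dump(c,open("s3.pkl","wb"))
E
```

```text
clamp [ 0.5931393  -0.00240953  0.07436034] res [-0.8  0.9  0.6  0.3 -0.3 -0.4  0.6 -0.4 -2.9 -1.2  3.3  0.6 -0.4  0.4]
(array([ 0.5953, -0.0205,  0.0659]), array([-0.8, -0.2,  3.9]), array([ 0.0003, -0.0007, -0.0003]), 0.0493, array([ 0.4, -0.8, -1.8]))
```

View pics/s3.png

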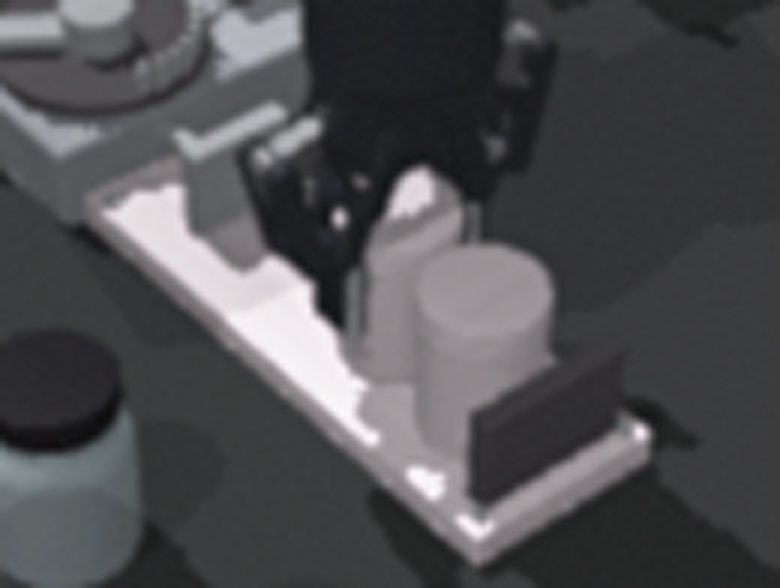

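{"op": "step_arm", "data": {
  "rows": "40 -0.5 0 2 0 0 0; 40 -0.5 0 3.5 0 0 0; 40 -0.5 0 4 0 0 0; 40 -0.5 0 4 0 0 0; 85 -0.5 0 4 0 0 0; 85 -0.5 0 4 0 0 0; 85 -0.5 0 4 0 0 0; 85 -0.5 0 4 0 0 0; 85 -0.5 0 4 0 0 0; 85 -0.5 0 4 0 0 0; 85 -0.5 0 -10 0 0 0; 85 -0.5 0 -35 0 0 0; 85 -0.5 0 -65 0 0 0; 85 -0.5 0 -90 0 0 0; 85 -0.5 0 -100 0 0 0; 85 -0.5 0 -100 0 0 0"
}}

```text
time: 7.3
position: [0.5964, -0.0206, 0.1689]
orientation: [0.0, 0.999, 0.037, 0.003]
force: [0.4, 0.4, 0.6]
grip_width: 0.0852
```

```bash
python3 - <<'E'
from go import *
print(rel((.4536,-.1734,.160)))
E
```

```text
clamp [ 0.5931393  -0.00240953  0.07436034] res [-0.8  0.9  0.6  0.3 -0.3 -0.4  0.6 -0.4 -2.9 -1.2  3.3  0.6 -0.4  0.4]
(array([ 0.5964, -0.0206,  0.1689]), array([-153.8,  141.8,    8.1]), array([ 0.0011, -0.0059, -0.0002]), 0.0852, array([0.4, 0.4, 0.6]))
```

{"op": "step_arm", "data": {
  "rows": "85 -20 18 0 0 0 0; 85 -50 46 0 0 0 0; 85 -80 74 0 0 0 0; 85 -110 102 0 0 0 0; 85 -135 125 0 0 0 0; 85 -148 137 0 0 0 0; 85 -153.5 142 5 0 0 0; 85 -153.5 142 5 0 0 0; 85 -153.5 142 30 0 0 0; 85 -153.5 142 60 0 0 0; 85 -153.5 142 90 0 0 0; 85 -153.5 142 112 0 0 0; 85 -153.5 142 122 0 0 0; 85 -153.5 142 123 0 0 0; 85 -153.5 142 123 0 0 0"
}}

```text
time: 8.8
position: [0.4553, -0.1734, 0.0454]
orientation: [0.0, 0.999, 0.037, 0.003]
force: [0.9, -0.6, -1.3]
grip_width: 0.0852
```

{"op": "step_arm", "data": {
  "rows": "40 0 0 0 0 0 0; 40 0 0 0 0 0 0; 40 0 0 0 0 0 0; 40 0 0 0 0 0 0; 40 0 0 0 0 0 0; 40 0 0 0 0 0 0; 40 0 0 0 0 0 0; 40 0 0 0 0 0 0; 40 0 0 -10 0 0 0; 40 0 0 -30 0 0 0; 40 0 0 -55 0 0 0; 40 0 0 -80 0 0 0; 40 0 0 -100 0 0 0; 40 0 0 -115 0 0 0; 40 0 0 -120 0 0 0; 40 0 0 -120 0 0 0; 40 0 0 -120 0 0 0"
}}

```text
time: 10.5
position: [0.4538, -0.173, 0.1645]
orientation: [0.0, 0.999, 0.037, 0.002]
force: [0.1, 0.2, -2.8]
grip_width: 0.0496
```

```bash
python3 - <<'E'
from go import *
print(rel(W(q,(0,36,166))));print(rel(W(q,(0,36,65))))
E
```

```text
clamp [ 0.5931393  -0.00240953  0.07436034] res [-0.8  0.9  0.6  0.3 -0.3 -0.4  0.6 -0.4 -2.9 -1.2  3.3  0.6 -0.4  0.4]
(array([ 0.4538, -0.173 ,  0.1645]), array([ 151.7, -195.7,   -0.8]), array([ 0.0004, -0.0049,  0.0004]), 0.0496, array([ 0.1,  0.2, -2.8]))
(array([ 0.4538, -0.173 ,  0.1645]), array([ 151.2, -195.7,  100.2]), array([ 0.0004, -0.0049,  0.0004]), 0.0496, array([ 0.1,  0.2, -2.8]))
```

{"op": "step_arm", "data": {
  "rows": "40 10 -13 0 0 0 0; 40 28 -36 0 0 0 0; 40 47 -61 0 0 0 0; 40 66 -85 0 0 -0.005 0; 40 85 -110 0 0 -0.005 0; 40 104 -134 0 0 -0.005 0; 40 122 -158 0 0 -0.005 0; 40 138 -179 0 0 -0.005 0; 40 148 -191 0 0 -0.005 0; 40 151.5 -195.7 0 0 -0.005 0; 40 151.5 -195.7 10 0 -0.005 0; 40 151 -195.7 30 0 -0.005 0; 40 151 -195.7 55 0 -0.005 0; 40 151 -195.7 75 0 -0.005 0; 40 151 -195.7 90 0 -0.005 0; 40 151 -195.7 97 0 -0.005 0; 40 151 -195.7 99 0 -0.005 0; 40 151 -195.7 100 0 -0.005 0; 40 151 -195.7 100 0 -0.005 0; 40 151 -195.7 100 0 -0.005 0"
}}

```text
time: 12.5
position: [0.5911, 0.0335, 0.0663]
orientation: [0.0, 0.999, 0.037, 0.001]
force: [-0.0, -0.2, -2.2]
grip_width: 0.0494
```

```bash
python3 - <<'E'
from go import *
print(rel(W(q,(0,36,61.4))))
E
```

```text
clamp [ 0.5931393  -0.00240953  0.07436034] res [-0.8  0.9  0.6  0.3 -0.3 -0.4  0.6 -0.4 -2.9 -1.2  3.3  0.6 -0.4  0.4]
(array([0.5911, 0.0335, 0.0663]), array([-0.7, -0.1,  4.9]), array([ 0.0005, -0.0019,  0.0004]), 0.0494, array([-0. , -0.2, -2.2]))
```

{"op": "step_arm", "data": {
  "rows": "40 -0.5 0 2 0 0 0; 40 -0.5 0 3.5 0 0 0; 40 -0.5 0 4.5 0 0 0; 40 -0.5 0 4.8 0 0 0; 40 -0.5 0 4.8 0 0 0; 85 -0.5 0 4.8 0 0 0; 85 -0.5 0 4.8 0 0 0; 85 -0.5 0 4.8 0 0 0; 85 -0.5 0 4.8 0 0 0; 85 -0.5 0 4.8 0 0 0; 85 -0.5 0 4.8 0 0 0; 85 -0.5 0 -10 0 0 0; 85 -0.5 0 -35 0 0 0; 85 -0.5 0 -65 0 0 0; 85 -0.5 0 -95 0 0 0; 85 -0.5 0 -120 0 0 0; 85 -0.5 0 -130 0 0 0; 85 -0.5 0 -130 0 0 0; 85 -0.5 0 -130 0 0 0"
}}

```text
time: 14.4
position: [0.5898, 0.0335, 0.1956]
orientation: [0.0, 0.999, 0.037, 0.0]
force: [-0.3, -0.9, -0.1]
grip_width: 0.0849
```

```bash
python3 - <<'E'
from go import *
c=arm.capture("side");crop(c,230,130,160,120,5,"pics/s4.png");pickle.dump(c,open("s4.pkl","wb"))
a=np.arctan2(68,-99)
print(rel(W(q,(-99,258,170))))
for t in(0,.2,.4,.6,.8): print(t,W(q,(120*np.cos(a+t),190+120*np.sin(a+t),88)).round(4))
E
```

```text
clamp [ 0.5931393  -0.00240953  0.07436034] res [-0.8  0.9  0.6  0.3 -0.3 -0.4  0.6 -0.4 -2.9 -1.2  3.3  0.6 -0.4  0.4]
(array([0.5893, 0.0335, 0.1947]), array([ -97.7, -222. ,   24.7]), array([0.0004, 0.0008, 0.0004]), 0.0851, array([-0.1, -0.8, -0.6]))
0 [0.4753 0.2475 0.088 ]
0.2 [0.4654 0.2257 0.088 ]
0.4 [0.46   0.2023 0.088 ]
0.6 [0.4593 0.1784 0.088 ]
0.8 [0.4635 0.1548 0.088 ]
```

View pics/s4.png

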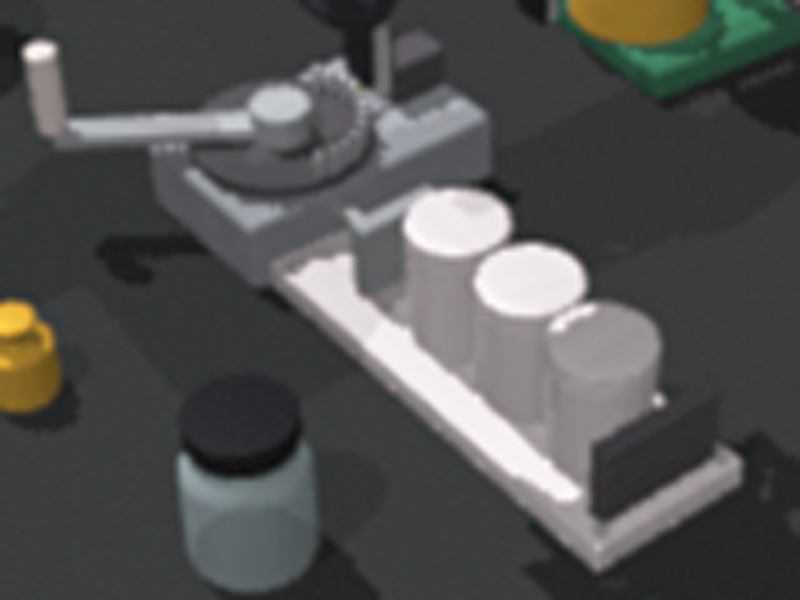

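{"op": "step_arm", "data": {
  "rows": "85 -10 -22 2 0 0 -0.1; 85 -22 -50 5 0 0 -0.2; 85 -36 -80 10 0 0 -0.3; 85 -50 -112 14 0 0 -0.42; 85 -64 -144 18 0 0 -0.54; 85 -78 -174 22 0 0 -0.66; 85 -90 -200 24 0 0 -0.78; 85 -96 -215 25 0 0 -0.88; 85 -99 -222 25 0 0 -0.95; 85 -99 -222 25 0 0 -0.97; 85 -99 -222 25 0 0 -0.97; 85 -99 -222 25 0 0 -0.97; 85 -99 -222 25 0 0 -0.97"
}}

```text
time: 15.75
position: [0.4741, 0.2468, 0.1694]
orientation: [0.0, 0.867, 0.498, -0.001]
force: [-0.1, -0.5, -0.3]
grip_width: 0.0852
```

```bash
python3 - <<'E'
from go import *
print(rel((.474,.2474,.096),1.043),arm.observe()["joints"])
c=arm.capture("wrist");cv2.imwrite("pics/w2.png",c["frame"]);print(proj(c,[[.474,.2474,.11],[.3953,.1357,.047]]));pickle.dump(c,open("w2.pkl","wb"))
E
```

```text
clamp [ 0.5931393  -0.00240953  0.07436034] res [-0.8  0.9  0.6  0.3 -0.3 -0.4  0.6 -0.4 -2.9 -1.2  3.3  0.6 -0.4  0.4]
(array([0.4741, 0.2468, 0.1694]), array([ 0.5, -0.4, 73.4]), array([-0.0006,  0.0012,  0.0002]), 0.0852, array([-0.1, -0.5, -0.3])) [ 4.33452386e-01  7.21614498e-02  1.99397774e+00 -2.34573441e-04
  1.07682008e+00 -6.09609101e-01]
[[323.88139741 239.6258071 ]
 [128.49546643 186.41510284]]
```

View pics/w2.png

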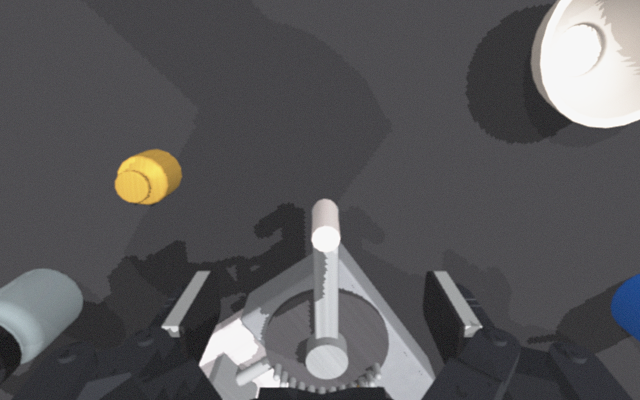

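{"op": "step_arm", "data": {
  "rows": "85 0.5 0 25 0 0 0; 85 0.5 0 45 0 0 0; 85 0.5 0 60 0 0 0; 85 0.5 0 70 0 0 0; 85 0.5 0 73 0 0 0; 85 0.5 0 73 0 0 0; 60 0.5 0 73 0 0 0; 45 0.5 0 73 0 0 0; 30 0.5 0 73 0 0 0; 22 0.5 0 73 0 0 0; 10 0.5 0 73 0 0 0; 10 0.5 0 73 0 0 0; 10 0.5 0 73 0 0 0; 10 0.5 0 73 0 0 0; 10 0.5 0 73 0 0 0; 10 0.5 0 73 0 0 0",
  "grip_force": 40
}}

```text
time: 17.4
position: [0.4752, 0.2482, 0.0971]
orientation: [-0.0, 0.867, 0.498, 0.001]
force: [1.7, 5.1, 0.8]
grip_width: 0.015
```

```bash
python3 - <<'E'
from go import *
o=arm.observe();P=np.array([.578,.187]);p=o["position"][:2]-P
print(rel((.474,.2474,.096),1.043),o["orientation"].round(4),np.hypot(*p))
w=o["orientation"];R=Rt.from_quat([w[1],w[2],w[3],w[0]])
a=np.arctan2(p[1],p[0]);r=.12
for t in np.arange(0,.86,.1):
    d=np.array([np.cos(a+t)-np.cos(a),np.sin(a+t)-np.sin(a),0])*r*1000
    print(round(t,2),R.inv().apply(d).round(1),(o["position"]+d/1000).round(4))
E
```

```text
clamp [ 0.5931393  -0.00240953  0.07436034] res [-0.8  0.9  0.6  0.3 -0.3 -0.4  0.6 -0.4 -2.9 -1.2  3.3  0.6 -0.4  0.4]
(array([0.4752, 0.2482, 0.0971]), array([-1.3, -0.6,  1.1]), array([ 0.0001, -0.0015,  0.0001]), 0.015, array([1.7, 5.1, 0.8])) [-3.000e-04  8.671e-01  4.982e-01  7.000e-04] 0.11968977432922794
0.0 [0. 0. 0.] [0.4752 0.2482 0.0971]
0.1 [-12.    0.5  -0. ] [0.4695 0.2376 0.0971]
0.2 [-23.9   2.2  -0. ] [0.465  0.2265 0.0971]
0.3 [-35.5   5.   -0.1] [0.4616 0.215  0.0971]
0.4 [-46.8   9.   -0.1] [0.4594 0.2032 0.0971]
0.5 [-57.7  14.2  -0.1] [0.4583 0.1913 0.0971]
0.6 [-67.9  20.3  -0.1] [0.4585 0.1793 0.0971]
0.7 [-77.6  27.5  -0.1] [0.4599 0.1674 0.0971]
0.8 [-86.4  35.6  -0.1] [0.4624 0.1556 0.0971]
```

{"op": "step_arm", "data": {
  "rows": "10 -6 0.1 0 0 0 -0.05; 10 -12 0.5 0 0 0 -0.1; 10 -18 1.3 0 0 0 -0.15; 10 -23.9 2.2 0 0 0 -0.2; 10 -29.7 3.5 0 0 0 -0.25; 10 -35.5 5 0 0 0 -0.3; 10 -41.2 6.9 0 0 0 -0.35; 10 -46.8 9 0 0 0 -0.4; 10 -46.8 9 0 0 0 -0.4; 10 -46.8 9 0 0 0 -0.4"
}}

```text
time: 18.4
position: [0.4605, 0.2037, 0.0972]
orientation: [0.0, 0.751, 0.66, 0.002]
force: [4.9, 5.2, -3.9]
grip_width: 0.0151
```

```bash
cat > lev.py <<'E'
from go import *
o=arm.observe();P=np.array([.579,.1871]);p=o["position"][:2]-P
a0=np.arctan2(.2482-P[1],.4752-P[0]);th=(np.arctan2(p[1],p[0])-a0)%(2*np.pi)
print("theta",th,"r",np.hypot(*p),o["position"],o["grip_width"],o["force"])
w=o["orientation"];R=Rt.from_quat([w[1],w[2],w[3],w[0]])
for t in (.5,.6,.7,.75,.8):
    d=np.append(P+.12*np.array([np.cos(a0+t),np.sin(a0+t)]),o["position"][2])-o["position"]
    print(t,(R.inv().apply(d)*1000).round(1))
E
python3 lev.py
```

```text
clamp [ 0.5931393  -0.00240953  0.07436034] res [-0.8  0.9  0.6  0.3 -0.3 -0.4  0.6 -0.4 -2.9 -1.2  3.3  0.6 -0.4  0.4]
theta 0.3929677535112117 r 0.1196160361108155 [0.4605385  0.20367918 0.09723227] 0.015093656989755568 [ 4.92819505  5.18317356 -3.87933077]
0.5 [-12.8   0.2  -0. ]
0.6 [-24.7   1.9  -0.1]
0.7 [-36.3   4.8  -0.1]
0.75 [-42.    6.7  -0.1]
0.8 [-47.6   8.9  -0.1]
```

{"op": "step_arm", "data": {
  "rows": "10 -6 0.1 0 0 0 -0.05; 10 -12.8 0.2 0 0 0 -0.1; 10 -18.8 1 0 0 0 -0.15; 10 -24.7 1.9 0 0 0 -0.2; 10 -30.5 3.2 0 0 0 -0.25; 10 -36.3 4.8 0 0 0 -0.3; 10 -40 6 0 0 0 -0.34; 10 -43 7.1 0 0 0 -0.36; 10 -45.5 8.1 0 0 0 -0.38; 10 -47 8.6 0 0 0 -0.4; 10 -47 8.6 0 0 0 -0.4; 10 -47 8.6 0 0 0 -0.4; 10 -47 8.6 0 0 0 -0.4; 10 -47 8.6 0 0 0 -0.4"
}}

```text
time: 19.8
position: [0.4643, 0.1571, 0.0972]
orientation: [0.001, 0.605, 0.796, 0.004]
force: [5.5, 7.5, -4.8]
grip_width: 0.0149
```

```bash
python3 lev.py; python3 - <<'E'
from h import *
from plant import arm
c=arm.capture("side");crop(c,230,130,160,120,5,"pics/s5.png")
E
```

```text
clamp [ 0.5931393  -0.00240953  0.07436034] res [-0.8  0.9  0.6  0.3 -0.3 -0.4  0.6 -0.4 -2.9 -1.2  3.3  0.6 -0.4  0.4]
theta 0.7881227634115255 r 0.11856174532844045 [0.46430524 0.1570667  0.09724375] 0.014852075721227858 [ 5.47037642  7.51939617 -4.83376224]
0.5 [34.   4.   0.1]
0.6 [22.4  1.   0.1]
0.7 [10.6 -0.8  0. ]
0.75 [ 4.6 -1.3  0. ]
0.8 [-1.4 -1.5 -0. ]
```

View pics/s5.png

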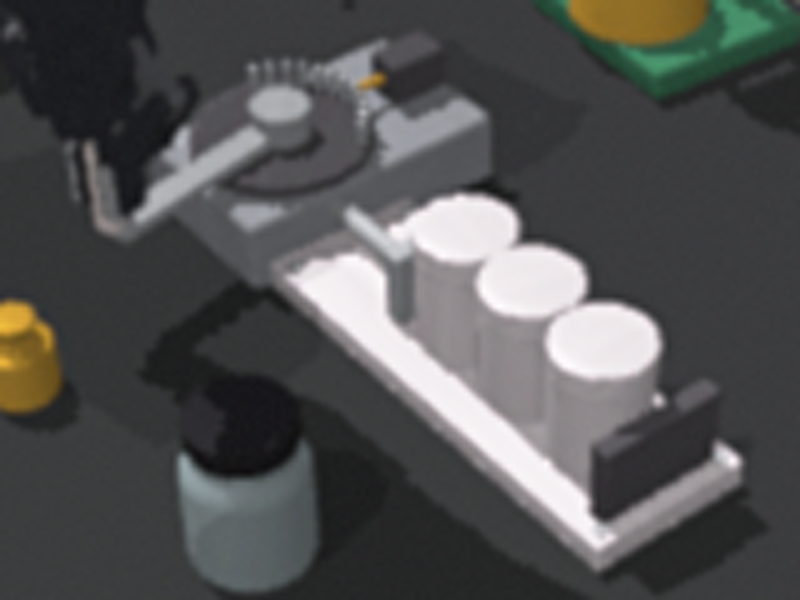

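```bash
python3 - <<'E'
from fit import *
for p in [(466,228),(531,281),(604,342)]: print(inC(onplane(S,u(p,230,130,5),.086)[0][:2]))
for p in [(458,222),(530,280),(604,342)]: print("before",inC(onplane(S,u(p,230,130,5),.086)[0][:2]))
E
```

```text
clamp [ 0.5931393  -0.00240953  0.07436034] res [-0.8  0.9  0.6  0.3 -0.3 -0.4  0.6 -0.4 -2.9 -1.2  3.3  0.6 -0.4  0.4]
[-0.8 30.4]
[ -1.2 -19.3]
[ -2.3 -72.4]
before [-1.  36.4]
before [ -1.1 -18.5]
before [ -2.3 -72.4]
```

{"op": "step_arm", "data": {
  "rows": "10 0 0 0 0 0 0; 10 0 0 0 0 0 0; 10 0 0 0 0 0 0; 10 0 0 0 0 0 0; 10 0 0 0 0 0 0"
}}

```text
time: 20.35
position: [0.4643, 0.1574, 0.0972]
orientation: [0.001, 0.605, 0.796, 0.004]
force: [1.5, 5.1, -1.5]
grip_width: 0.0149
```

```bash
python3 lev.py
```

```text
clamp [ 0.5931393  -0.00240953  0.07436034] res [-0.8  0.9  0.6  0.3 -0.3 -0.4  0.6 -0.4 -2.9 -1.2  3.3  0.6 -0.4  0.4]
theta 0.7849547023651136 r 0.11850593399871893 [0.4642647  0.15744418 0.0971621 ] 0.014873731982199559 [ 1.50039917  5.07128501 -1.54520046]
0.5 [33.7  4.   0.1]
0.6 [22.1  1.   0.1]
0.7 [10.2 -0.9  0. ]
0.75 [ 4.2 -1.3  0. ]
0.8 [-1.8 -1.5 -0. ]
```

Holding steady near the notch; handing in.

```bash
python3 -c "
from plant import arm
print(arm.hand_in()); o=arm.observe(); print(o['time'],o['position'],o['force'],o['grip_width'])"
```

```text
the job is handed in; nothing more can be done
None
the job is handed in; nothing more can be done
```

I stood both loose tins on the tray beside the third. I then pinched the lever knob, swung it four clicks, and handed the job in at about 20.4 s, still holding it. The hand-in gives no verdict, so these are only my own checks.

- **Row:** the last side picture shows three upright tins at clamp y of about -72, -19 and 30 mm. All are within about 2.5 mm of the row's line, and the third tin moved about 6 mm as the jaw closed.
- **Lever:** the angle worked out from the gripper pose is about 0.785 rad, between the 0.70 and 0.90 limits. The fingers were closed on the 15 mm knob with a 40 N grip setting, and the wrist felt about 5 N sideways.
- **Jar and weight:** both looked unmoved in the pictures.
- **Disagreements:** two tray corners in the scene picture missed the clamp fit by about 3 pixels. The knob's radius read 118.5 mm instead of 120 mm at the end. Both are small against the limits.

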